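Sort pens and scoop into the bench drawer and push it home

ROBOT

A 6-joint arm with a two-finger parallel gripper is mounted at the origin on the work surface. World frame = base frame: x ahead of the robot, y to its left, z up, the work surface at z = 0. Lengths are in m, angles in degrees, forces in N, time in s.
With the tool pointing down it reaches from about 0.4 to 0.825 m from the base axis. Payload 7 kg.
Tool frame: the origin (TCP) lies at the very end of the fingers, on their centre line; the grasp point (between the pads) lies hold_point_z behind it (hold_point_z is the distance from the TCP to the grasp point, in m); z points along the fingers, y is the direction in which the jaws open and shut (so a half turn about z gives the same grasp; the last joint's range is limited). The gripper opens to 88 mm and grips with 3 to 60 N. Pads are 19 mm wide; open, the fingers measure 130 mm over their backs; the gripper's body (78 mm by 193 mm) begins 47 mm behind the grasp point.
Start: joints at [-52.649, 20.546, 0.682, 0, -70.136, -16.507], TCP at [0.24, -0.631, 0.227] pointing down, gripper open.
Joint ranges: [-176.03, 176.03], [-82.01, 121.73], [-58.28, 71.71], [-173.87, 95.51], [-174.79, -0.11], [-173.66, 173.66]. Speed limits (degrees/s): [136.94, 136.94, 172.46, 180, 180, 180].

INTERFACE

Orientations are given as [roll, pitch, yaw] about the fixed x, y, z axes, in that order (R = Rz(yaw) Ry(pitch) Rx(roll)).
In Python, from plant import get_obs, snapshot, close_job, hold_point_z gives the robot as it stands. The module is installed in compiled form; this text tells all that it offers.
- The arm moves only by the tool jog_arm, never from a script. Its argument "commands" is a list of rows, each a list of 4 numbers: the shift along the world's x, y, z in mm, then the turn about the world's z in degrees. In form: [[x, y, z, turn], ...]. A call has exactly 10 rows; each row shifts and turns the commanded pose from where the row before left it; what a row does not reach is not made up. A row lasts 1/12 s, in which the tool goes at most 41.7 mm and 7.16 degrees, less where a joint would pass 70% of its speed; a pose out of reach is approached as far as the arm can. A call is refused whole if a number of a shift passes 41.7 or a number of a turn 7.16, either way. A call with a gripper value outside its range is refused whole. "fingers" is the finger opening in mm, from 0 to 87.6, set as the call begins (left out, the last holds). The fingers move at their own pace and stop on an object; the grip force is fixed at half the most. Time passes only in rows, so rows that do not move let the fingers close, or fill a call up. It gives the time, the measured TCP pose, the force and the opening at its end, in the units of the state.
- get_obs(): the state, without advancing time (a new reading comes with each control period).
- snapshot(name): name is "scene" or "top" or "wrist"; returns a dict with "image" (420x560x3 uint8, red, green, blue), "fov_y" (degrees; the focal length in pixels is half the picture's height over the tangent of half this angle, whatever the lens; pixels are square), "cx", "cy" (the principal point, pixels), "dist_coeffs" ([k1, k2, p1, p2, k3] as OpenCV has them; the pictures are not rectified), "rvec" (rotation vector, rad) and "tvec" (3), from world to camera coordinates, as OpenCV has them; the wrist camera has in their place "mount" (4x4, takes a point from camera to tool coordinates, whose origin is the TCP and whose axes are the flange's). Camera axes: x right, y down, z forward; pixel columns grow to the right and rows downward; lengths in m; the calibration is good to about 2 mm. A picture is of the moment at which its call begins: read the wrist's pose just before it. There is no depth.
- close_job(): hands the job in, once; it reports no verdict.
The state is a dict: "clock": time; "joint_pos": joint angles; "qvel": joint speeds; "tau": joint torques, N m; "tool_pos": TCP position; "orientation": TCP orientation; "force": force on the tool from outside, world axes, zero at the start; "moment": the same for the moment, N m; "opening": finger opening in m.
Only numpy, scipy, OpenCV 4.12 (cv2) and the standard library are available. Lean on these libraries where they do the work, as an engineer would, in place of code of your own. Each camera call takes 0.05 s, during which the arm holds its last target.

TASK

Tidy the seed bench: put the orange pen, the green pen and the seed scoop into the open drawer, lying flat, each in the compartment whose label on top of the unit shows its kind, then push the drawer fully home until it seats in its catch. Leave the pots, bottle, beaker and dish where they stand.

Things in the scene. Friction and masses are not known exactly. Their poses are not given: they have to be found in the camera images.
- unit: low blue drawer unit fixed to the bench, 270 (x) x 280 (y) x 78 high. Origin: centre of its underside. Its x axis points from the drawer front into the unit (the direction in which the drawer closes), y to the left of someone facing the front, z up. The edge of its top above the drawer opening lies at x = -123 mm
- drawer (a joint): how far the unit's drawer is open, m: 0 = fully home, front flush against the unit and held by the sprung catch; up to 0.2. The catch resists with about 8 N from 16 mm to 7 mm open, then pulls the drawer the rest of the way home. The drawer slides along the unit's -x as it opens and otherwise resists with about 1 N
- drawer_front (a point): centre of the white drawer front's outer face (276 wide, 72 high, its top 76 above the bench, 12 thick); axes as the unit's. An aluminium lip, 100 wide and 10 high, runs along the middle of the front 56 to 66 above the bench and stands 12 out from the face
- bin_left (a point): middle of the floor of the drawer's left (+y) compartment, 15 above the bench; axes as the unit's. Each compartment is about 225 long (x) x 121 wide (y) with walls 45 high and 5 thick, divider between the two. It moves with the drawer; with the drawer open by q only the front q - 5 mm of the compartment is uncovered, from x = -112 mm onwards in this frame
- bin_right (a point): the same for the right (-y) compartment
- label_pens: white label plate (66 x 100 x 6 high) on top of the unit, showing an orange and a green pen; it lies over the left or over the right half of the unit (63 mm from its middle line) and marks the compartment on that side for pens. Origin: centre of its underside, axes as the unit's
- label_scoop: white label plate of the same size showing a scoop (blue handle, dark grey blade), over the other half: marks the compartment for the scoop. Origin: centre of its underside, axes as the unit's
- pen_orange: flat-sided highlighter pen, 135 long x 22 wide x 16 high, lying flat; orange body with a black cap at +x. Origin: centre of the underside. x = long axis, z up. Loose, about 40 g
- pen_green: flat-sided highlighter pen, 135 long x 22 wide x 16 high, lying flat; green body with a black cap at +x. Origin: centre of the underside. x = long axis, z up. Loose, about 40 g
- scoop: seed scoop, 135 long, lying flat: blue handle 16 wide x 12 high from x = -67 to +20 mm, then a steel scoop 30 wide x 12 high to x = +67 mm. Origin: centre of the underside of the whole, x = long axis towards the scoop end, z up. Loose, about 60 g; balances close to its origin, where the handle can be gripped
- pot_a: white sample pot with a red cap, 56 diameter x 70 high, standing on the bench among the things to be put away; loose bystander. Origin: centre of the underside
- pot_b: white sample pot with a red cap, 56 diameter x 70 high, standing on the bench between the drawer and the things to be put away; loose bystander. Origin: centre of the underside
- bottle: amber reagent bottle, 64 diameter x 150 high, standing on the bench; loose bystander. Origin: centre of the underside
- beaker: glass beaker, 80 diameter x 95 high, standing on the bench; loose bystander. Origin: centre of the underside
- dish: closed white culture dish, 90 diameter x 16 high, lying on the bench; loose bystander. Origin: centre of the underside
- tube_rack: white test-tube rack fixed to the bench, 220 (x) x 70 (y), tubes up to 120 high; an obstacle on the right. Origin: centre of the underside
There are look-alikes about, which are no part of the job. Of the things like the scoop, leave any that is purple; of the rest the smaller one is meant.

How it is judged:
By the outcome, as a careful person would: the job done as asked, in the order asked, and still so for the second after the job is handed in, with the robot touching nothing.
It also fails if it takes over 72 s, if anything falls off the work surface, if the arm or the gripper's body presses on something with over 40 N, if the wrist force passes 120 N, or if a joint passes its speed limit or range.

## Working session

There is one attempt and no reset: what is moved stays moved. The work goes in short steps, Python scripts to look and compute and a tool call to move; the robot and the scene stay as the last step left them, time stands still between calls to the robot, and variables do not carry over. Pictures are saved under pics/ and viewed, and the job is handed in when it is done.

Besides the shell and the picture viewer there is one more tool, called after "Call:" in YAML: its name, and indented under it one key for each argument. jog_arm: Moves the arm, as the interface text tells. Its arguments: {"type":"object","properties":{"commands":{"type":"array","items":{"type":"array","items":{"type":"number"}}},"fingers":{"type":"number"}},"required":["commands"]}

```bash
mkdir -p pics; ls
cat > h.py <<'E'
import numpy as np, cv2
from plant import get_obs, snapshot, close_job, hold_point_z
from scipy.spatial.transform import Rotation as R
def snap(name,fn):
    o=get_obs(); s=snapshot(name); 
    cv2.imwrite(f'pics/{fn}.png',cv2.cvtColor(s['image'],cv2.COLOR_RGB2BGR))
    d={k:np.array(v) for k,v in s.items()}
    if name=='wrist':
        T=np.eye(4);T[:3,:3]=R.from_euler('xyz',o['orientation'],degrees=True).as_matrix();T[:3,3]=o['tool_pos']
        d['c2w']=T@np.array(s['mount'])
    else:
        Rm=cv2.Rodrigues(np.array(s['rvec'],float))[0]
        T=np.eye(4);T[:3,:3]=Rm.T;T[:3,3]=-Rm.T@np.array(s['tvec'],float).ravel();d['c2w']=T
    np.savez(f'pics/{fn}.npz',**d); return d
def load(fn): return dict(np.load(f'pics/{fn}.npz'))
def K(d):
    f=d['image'].shape[0]/2/np.tan(np.radians(float(d['fov_y']))/2)
    return np.array([[f,0,float(d['cx'])],[0,f,float(d['cy'])],[0,0,1]])
def ray(d,px,z):
    p=np.array(px,float).reshape(-1,1,2)
    u=cv2.undistortPoints(p,K(d),d['dist_coeffs'].astype(float)).reshape(-1,2)
    v=np.c_[u,np.ones(len(u))]@d['c2w'][:3,:3].T; c=d['c2w'][:3,3]
    t=(z-c[2])/v[:,2]; return c+v*t[:,None]
def proj(d,P):
    T=np.linalg.inv(d['c2w'])
    return cv2.projectPoints(np.array(P,float).reshape(-1,3),cv2.Rodrigues(T[:3,:3])[0],T[:3,3],K(d),d['dist_coeffs'].astype(float))[0].reshape(-1,2)
E
python3 - <<'E'
from h import *
print(hold_point_z,get_obs())
for n in('scene','top','wrist'):
    d=snap(n,n+'0'); print(n,d['c2w'].round(3).tolist(),d['fov_y'],d['dist_coeffs'])
E
```

```text
pics
0.0188 {'clock': 0.0, 'joint_pos': array([-5.26485196e+01,  2.05912250e+01,  6.33818865e-01, -2.13467370e-02,
       -7.01352276e+01, -1.65077495e+01]), 'qvel': array([ 0.02041927,  0.0447509 , -0.01663664, -0.06963844,  0.02346717,
        0.02343883]), 'tau': array([-3.16033482e-03, -5.82722425e+01,  2.93044192e+01,  6.99734151e+00,
        6.67826651e-03, -1.71478664e-04]), 'tool_pos': array([ 0.239996  , -0.63036987,  0.22562154]), 'orientation': array([ 1.79905482e+02, -7.08403088e-03, -1.59163533e+02]), 'force': array([ 0.79587261, -0.97565842, -0.37721737]), 'moment': array([-0.05318828, -0.0135557 , -0.00926206]), 'opening': 0.08763701771035906}
scene [[0.288, 0.808, -0.514, 1.365], [0.958, -0.238, 0.162, -0.474], [0.008, -0.538, -0.843, 1.463], [0.0, 0.0, 0.0, 1.0]] 43.07140463777547 [-0.09666271  0.          0.          0.          0.        ]
top [[0.009, -0.994, 0.106, 0.352], [-1.0, -0.009, -0.001, -0.196], [0.002, -0.106, -0.994, 1.727], [0.0, 0.0, 0.0, 1.0]] 47.164687767025605 [-0.0944103  0.         0.         0.         0.       ]
wrist [[-0.355, 0.892, 0.28, 0.162], [0.935, 0.339, 0.107, -0.66], [0.0, 0.299, -0.954, 0.384], [0.0, 0.0, 0.0, 1.0]] 68.52949907408761 [-0.05198894  0.          0.          0.          0.        ]
```

View pics/top0.png

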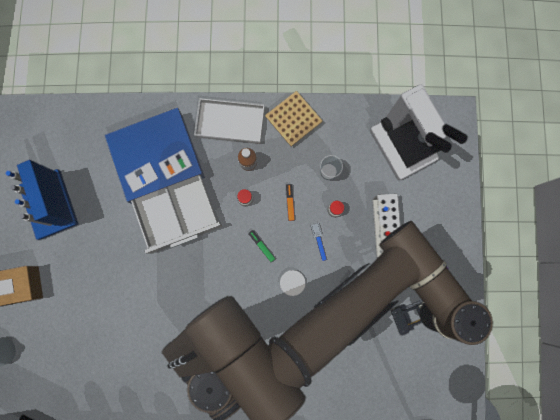

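View pics/scene0.png

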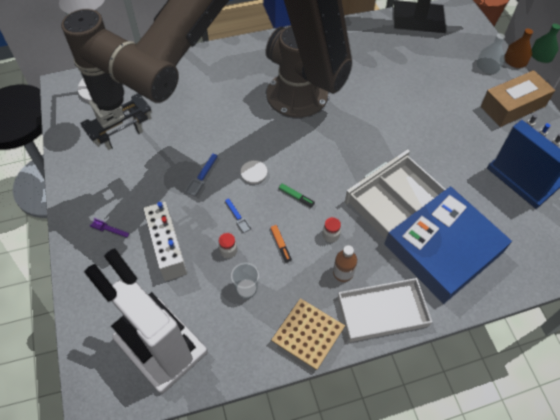

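View pics/wrist0.png

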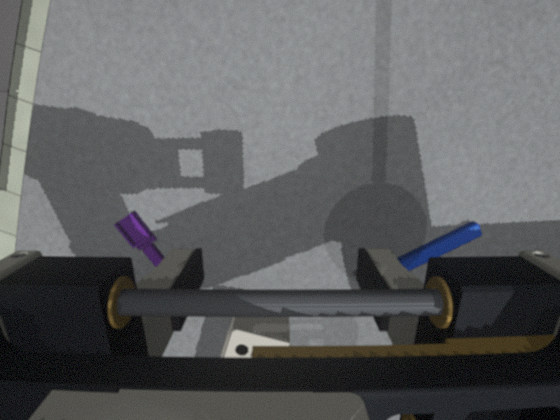

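The top view shows the unit at (155,155) and its open drawer at (178,213). The scoop label is on the left at (141,177) and the pens label on the right at (175,163). The orange pen is at (291,202), the green pen at (262,246) and the pots at (245,197) and (337,208).

Scoop candidates in the scene view are small blue (236,215), larger blue (205,175) and purple (108,228). I'll measure the sizes and enlarge a crop.

```bash
cat > m.py <<'E'
from h import *
def obj(d,lo,hi,z,roi,amin=30):
    hsv=cv2.cvtColor(d['image'],cv2.COLOR_RGB2HSV); m=cv2.inRange(hsv,lo,hi)
    x0,y0,x1,y1=roi; mm=np.zeros_like(m); mm[y0:y1,x0:x1]=m[y0:y1,x0:x1]
    n,l,st,c=cv2.connectedComponentsWithStats(mm)
    out=[]
    for i in range(1,n):
        if st[i,4]>=amin:
            ys,xs=np.where(l==i); P=ray(d,np.c_[xs,ys],z)[:,:2]*1000
            (c0,(w,h),a)=cv2.minAreaRect(P.astype(np.float32))
            b=cv2.boxPoints((c0,(w,h),a)); e=[b[1]-b[0],b[2]-b[1]]; e=max(e,key=np.linalg.norm)
            out.append((c[i].round(1).tolist(),int(st[i,4]),np.round(c0,1).tolist(),round(max(w,h),1),round(min(w,h),1),round(float(np.degrees(np.arctan2(e[1],e[0])))%180,1)))
    return out
E
python3 - <<'E'
from m import *
for n in('top0','scene0'):
    d=load(n); R0=(0,0,560,420)
    for nm,lo,hi,z in(('orange',(5,150,120),(15,255,255),.014),('green',(50,120,50),(80,255,255),.014),('blue',(108,140,80),(122,255,255),.011),('purple',(125,90,60),(150,255,255),.011),('red',(0,150,90),(4,255,255),.07)):
        for o in obj(d,lo,hi,z,R0): print(n,nm,o)
a=cv2.resize(load('top0')['image'][170:290,230:350],(480,480),interpolation=cv2.INTER_CUBIC)
b=cv2.resize(load('scene0')['image'][140:270,90:310],(800,473),interpolation=cv2.INTER_CUBIC)
cv2.imwrite('pics/ca.png',a[:,:,::-1]);cv2.imwrite('pics/cb.png',b[:,:,::-1])
c=cv2.resize(load('top0')['image'][100:260,95:225],(650,800)[:2],interpolation=cv2.INTER_CUBIC)[:,:,::-1]
cv2.imwrite('pics/cc.png',cv2.resize(c,(487,600)))
E
```

```text
top0 orange ([290.8, 208.6], 85, [573.6, -243.6], 79.6, 18.0, 0.4)
top0 green ([265.5, 250.8], 121, [422.6, -155.5], 79.5, 18.9, 39.2)
top0 blue ([150.4, 149.0], 4131, [775.1, 264.6], 288.6, 264.2, 111.5)
top0 blue ([31.7, 191.0], 710, [636.1, 721.0], 225.2, 70.8, 22.4)
top0 blue ([47.7, 228.9], 306, [491.2, 625.9], 164.7, 59.7, 91.8)
top0 blue ([320.9, 248.3], 95, [433.8, -353.1], 84.7, 14.1, 15.3)
top0 red ([244.0, 195.9], 141, [610.6, -79.8], 42.4, 41.9, 0.9)
top0 red ([336.6, 207.2], 143, [574.8, -402.1], 45.5, 42.1, 90.5)
scene0 orange ([277.6, 236.5], 121, [579.3, -246.0], 77.0, 17.4, 4.6)
scene0 green ([549.4, 44.4], 152, [7.9, 1129.0], 179.1, 62.4, 131.0)
scene0 green ([290.1, 191.0], 88, [426.8, -157.9], 76.1, 14.7, 38.8)
scene0 blue ([281.1, 14.6], 224, [-472.3, 82.5], 178.4, 50.8, 163.8)
scene0 blue ([538.3, 139.8], 594, [467.2, 780.5], 208.9, 56.2, 22.5)
scene0 blue ([206.8, 166.7], 125, [247.5, -399.0], 108.6, 17.1, 140.3)
scene0 blue ([550.5, 190.5], 156, [675.2, 696.2], 159.3, 24.2, 118.3)
scene0 blue ([456.2, 245.1], 4996, [737.1, 279.3], 287.9, 268.9, 111.1)
scene0 blue ([232.8, 208.7], 94, [438.2, -355.3], 84.1, 13.0, 15.0)
scene0 purple ([107.2, 227.6], 236, [399.4, -749.6], 132.5, 30.6, 54.0)
scene0 red ([332.3, 224.3], 145, [616.3, -81.8], 42.9, 39.8, 160.8)
scene0 red ([226.5, 240.3], 159, [580.4, -404.9], 44.8, 39.0, 166.2)
```

View pics/ca.png

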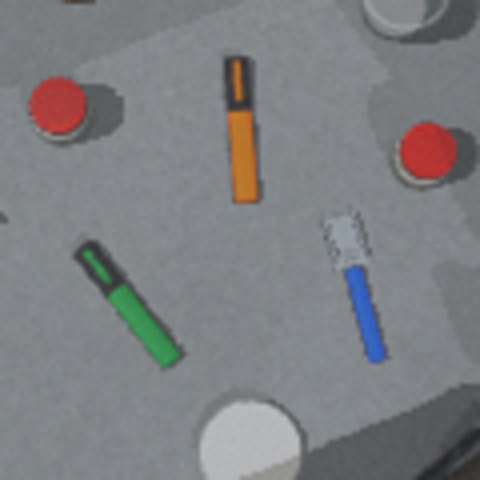

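View pics/cb.png

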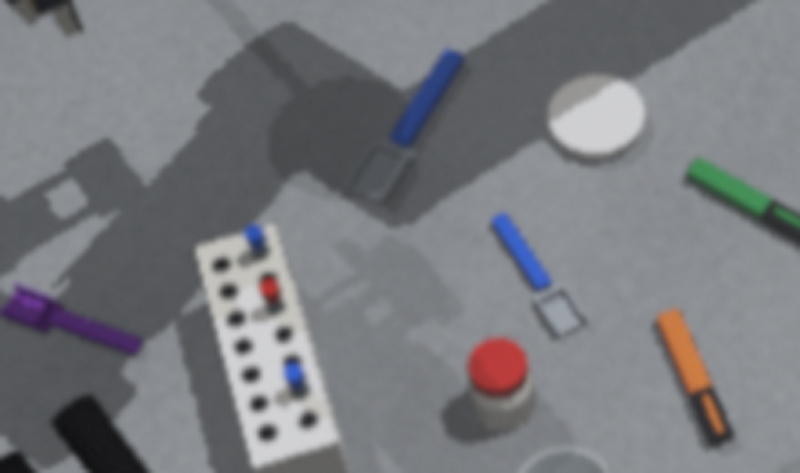

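View pics/cc.png

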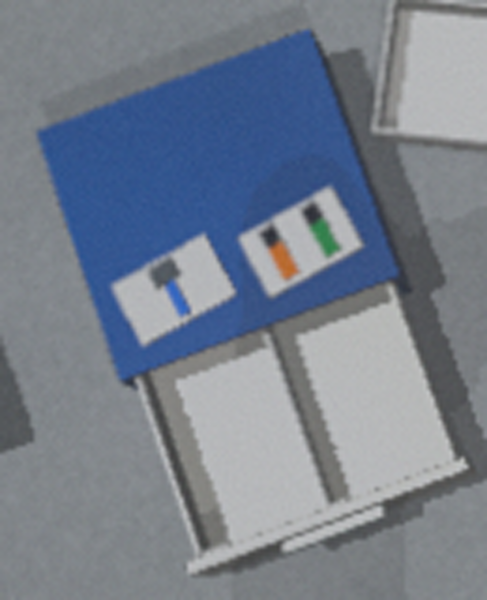

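The crops confirm the target scoop. The small blue one, top (321,248) / scene (236,215), has a handle of about 84 mm against the given 87. The other blue one has a 108 mm handle, and the third is purple. Next I'll measure the unit, drawer and bystanders.

Run:
```python
from m import *
t=load('top0'); s=load('scene0')
cv2.imwrite('pics/sd.png',cv2.resize(s['image'][145:305,335:515],(675,600),interpolation=cv2.INTER_CUBIC)[:,:,::-1])
# unit top
C=np.array([[312,30],[38,130],[127,382],[400,280]])/3.746+[95,100]
P=ray(t,C,.078)[:,:2]*1000; print('unit corners BR,BL,FL,FR',P.round(0).tolist(), [np.linalg.norm(P[i]-P[i-1]).round() for i in range(4)],P.mean(0))
D=np.array([[190,572],[467,463]])/3.746+[95,100]
Q=ray(t,D,.076)[:,:2]*1000; print('front',Q.round(0).tolist(),np.linalg.norm(Q[0]-Q[1]),Q.mean(0))
for nm,px in(('pb',[245,197]),('bottlecap',[247,151]),('beaker',[331,162]),('dish',[292,282])):
    print(nm,[ray(t,px,z)[0].round(3).tolist() for z in(0,.016,.07,.095,.15)])
def bl(d,z):
    m=cv2.inRange(cv2.cvtColor(d['image'],cv2.COLOR_RGB2HSV),(0,0,0),(180,120,75)); return m
for d,n,roi in((t,'t',(275,175,305,212)),(t,'tg',(244,225,270,250)),(s,'s',(270,240,300,270)),(s,'sg',(296,190,322,212))):
    for o in obj(d,(0,0,0),(180,255,75),.014,roi,8): print(n,o)
```

```text
unit corners BR,BL,FL,FR [[925.0, 160.0], [827.0, 420.0], [585.0, 322.0], [683.0, 68.0]] [np.float64(259.0), np.float64(278.0), np.float64(261.0), np.float64(272.0)] [755.24339044 242.65898012]
front [[409.0, 256.0], [513.0, 2.0]] 274.30040312315055 [461.05455125 129.3405989 ]
pb [[0.618, -0.079, 0.0], [0.615, -0.08, 0.016], [0.607, -0.083, 0.07], [0.603, -0.085, 0.095], [0.595, -0.089, 0.15]]
bottlecap [[0.789, -0.083, 0.0], [0.785, -0.084, 0.016], [0.771, -0.088, 0.07], [0.765, -0.089, 0.095], [0.751, -0.093, 0.15]]
beaker [[0.75, -0.392, 0.0], [0.747, -0.39, 0.016], [0.734, -0.384, 0.07], [0.729, -0.381, 0.095], [0.716, -0.375, 0.15]]
dish [[0.313, -0.251, 0.0], [0.313, -0.25, 0.016], [0.315, -0.249, 0.07], [0.315, -0.248, 0.095], [0.316, -0.246, 0.15]]
t ([289.2, 190.8], 44, [642.6, -237.8], 43.8, 21.6, 0.5)
tg ([254.9, 236.6], 50, [474.2, -115.6], 45.3, 21.2, 39.2)
s ([284.0, 256.0], 47, [648.7, -246.6], 49.4, 18.6, 21.9)
sg ([305.2, 202.0], 69, [479.4, -122.4], 53.7, 22.8, 39.9)
```

View pics/sd.png

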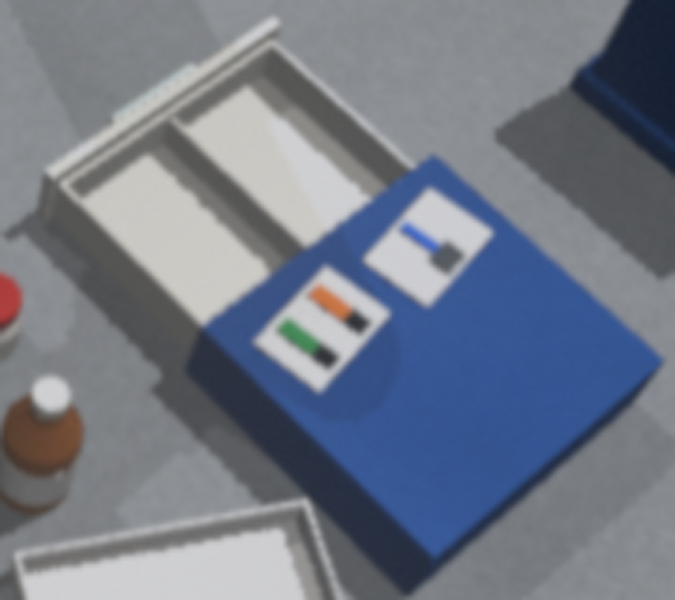

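Run:
```python
from m import *
s=load('scene0');t=load('top0')
f=lambda L:np.array(L)/3.75+[335,145]
P=ray(s,f([[432,560],[662,360],[435,155],[205,325]]),.078)[:,:2]*1000
print('BR BL FL FR',P.round(0).tolist(),[np.linalg.norm(P[i]-P[i-1]).round() for i in range(4)],P.mean(0))
Q=ray(s,f([[274,18],[45,170]]),.076)[:,:2]*1000; print('front',Q.round(),np.linalg.norm(Q[0]-Q[1]),Q.mean(0))
print('divider top scene',ray(s,f([[175,123],[305,243]]),.06)*1000)
g=lambda L:np.array(L)/3.746+[95,100]
print('divider top top',ray(t,g([[333,497],[275,340]]),.06)*1000)
```

```text
BR BL FL FR [[935.0, 160.0], [833.0, 420.0], [596.0, 329.0], [695.0, 73.0]] [np.float64(255.0), np.float64(279.0), np.float64(253.0), np.float64(275.0)] [764.85158387 245.48314271]
front [[419. 258.]
 [516.   2.]] 273.07618087209767 [467.14010228 129.89163969]
divider top scene [[491.18161225 134.07089067  60.        ]
 [637.04615876 192.24787107  60.        ]]
divider top top [[481.28932126 128.62354616  60.        ]
 [628.79163303 188.01979139  60.        ]]
```

Call:
jog_arm:
  commands:
    - [28, 29, 0, -1.6]
    - [28, 29, 0, -1.6]
    - [28, 29, 0, -1.6]
    - [28, 29, 0, -1.6]
    - [28, 29, 0, -1.6]
    - [28, 29, 0, -1.6]
    - [28, 29, 0, -1.6]
    - [28, 29, 0, -1.6]
    - [28, 29, 0, -1.6]
    - [28, 29, 0, -1.6]
  fingers: 60

```text
clock: 0.98
tool_pos: [0.5211, -0.339, 0.2266]
orientation: [180.0, -0.0, -175.2]
force: [1.4, -1.1, 0.5]
opening: 0.06
```

Run:
```python
from m import *
o=get_obs(); print(o['clock'],o['tool_pos'],o['orientation'])
d=snap('wrist','w1')
print(proj(d,[[.603,-.242,.016],[.443,-.142,.016],[.458,-.348,.012]]))
for nm,lo,hi,z in(('orange',(5,150,90),(15,255,255),.014),('green',(50,120,50),(80,255,255),.014),('blue',(108,140,80),(122,255,255),.011)):
    for q in obj(d,lo,hi,z,(0,0,560,420)): print(nm,q)
```

```text
0.9833 [ 0.5211332  -0.33901848  0.22655042] [ 1.79994414e+02 -3.97095710e-03 -1.75230242e+02]
[[348.52192861 251.16913392]
 [451.10221743 134.00038879]
 [276.94625354 130.74260293]]
orange ([348.7, 224.2], 752, [567.6, -246.8], 67.1, 20.4, 4.2)
green ([440.3, 114.4], 1120, [423.8, -158.9], 82.9, 20.7, 38.6)
green ([466.0, 163.9], 125, [476.5, -113.5], 35.2, 6.6, 37.5)
blue ([10.1, 79.1], 260, [420.3, -667.4], 22.8, 19.6, 99.4)
blue ([272.1, 108.6], 890, [434.7, -355.2], 85.1, 14.1, 15.0)
blue ([41.4, 234.9], 171, [616.7, -655.1], 20.7, 20.1, 112.5)
```

View pics/w1.png

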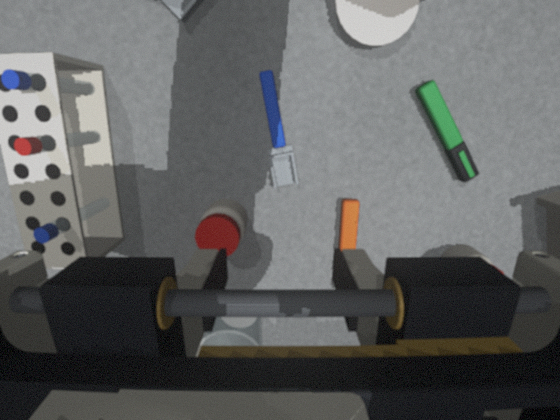

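The wrist view shows the orange body end at (349,224), and it fixes the pen centre at (602,-244), yaw 4.2°. The green pen is at (444,-143), 38.6°, and the scoop origin at (457,-349), 15°. These agree with the fixed cameras to within 3 mm.

Call:
jog_arm:
  commands:
    - [20, 24, -25, -0.1]
    - [20, 24, -25, -0.2]
    - [20, 24, -25, -0.1]
    - [21, 23, -25, -0.2]
    - [0, 0, -27, 0]
    - [0, 0, -27, 0]
    - [0, 0, -27, 0]
    - [0, 0, -22, 0]
    - [0, 0, -13, 0]
    - [0, 0, -6, 0]

```text
clock: 1.87
tool_pos: [0.5994, -0.2455, 0.0016]
orientation: [179.9, -0.2, -175.8]
force: [-0.4, 0.1, -0.3]
opening: 0.0598
```

Call:
jog_arm:
  commands:
    - [0, 0, -1, 0]
    - [0, 0, 0, 0]
    - [0, 0, 0, 0]
    - [0, 0, 0, 0]
    - [0, 0, 0, 0]
    - [0, 0, 0, 0]
    - [0, 0, 0, 0]
    - [0, 0, 0, 0]
    - [0, 0, 0, 0]
    - [0, 0, 0, 0]
  fingers: 0

```text
clock: 2.7
tool_pos: [0.6015, -0.2458, 0.0043]
orientation: [-180.0, 0.0, -175.7]
force: [-1.3, 1.7, 6.2]
opening: 0.0213
```

Call:
jog_arm:
  commands:
    - [0, 0, 25, 0]
    - [0, 0, 40, 0]
    - [0, 0, 40, 0]
    - [-2, 34, 20, 2]
    - [-2, 34, 20, 2]
    - [-2, 38, 10, 2]
    - [-2, 40, 0, 2]
    - [-2, 40, 0, 2]
    - [-2, 40, 0, 2]
    - [-2, 40, 0, 2]

```text
clock: 3.53
tool_pos: [0.5865, 0.0219, 0.1587]
orientation: [180.0, 0.0, -161.7]
force: [1.6, 0.9, -0.5]
opening: 0.0217
```

Call:
jog_arm:
  commands:
    - [-2, 36, 0, 2]
    - [-3, 30, 0, 1.2]
    - [-2, 20, 0, 0]
    - [0, 0, 0, 0]
    - [0, 0, 0, 0]
    - [0, 0, 0, 0]
    - [0, 0, 0, 0]
    - [0, 0, 0, 0]
    - [0, 0, 0, 0]
    - [0, 0, 0, 0]

```text
clock: 4.37
tool_pos: [0.5802, 0.1055, 0.1586]
orientation: [-180.0, -0.0, -158.6]
force: [-0.6, 0.6, -0.4]
opening: 0.0214
```

Run:
```python
from m import *
o=get_obs(); print(o['clock'],o['tool_pos'],o['orientation'],o['opening'],o['force'])
d=snap('wrist','w2'); d=snap('top','t2')
```

```text
4.3667 [0.580222   0.10547794 0.15855314] [-1.79999954e+02 -2.40452282e-03 -1.58618946e+02] 0.02135242378213251 [-0.64249165  0.55429844 -0.4453346 ]
```

View pics/w2.png

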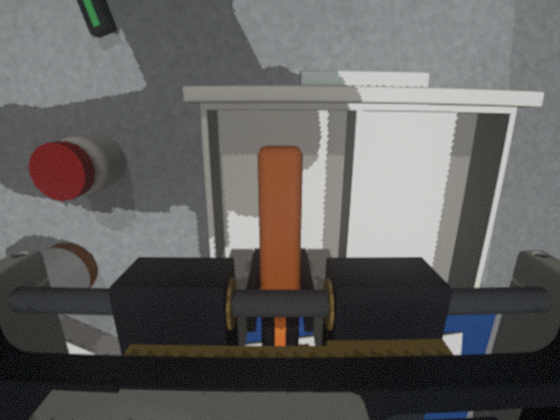

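The wrist view shows the pen held square over the right compartment. The front's outer top edge runs from (184,88) to (542,93). The divider top is at about (350,110), the right wall top at (207,110) and the left wall top at (512,110).

Run:
```python
from m import *
d=load('w2')
F=ray(d,[[184,88],[542,93]],.076)[:,:2]*1000; print('front',F.round(1),np.linalg.norm(F[0]-F[1]),F.mean(0))
a=np.radians(21.4);ux=np.array([np.cos(a),np.sin(a)]);uy=np.array([-ux[1],ux[0]])
v=F[1]-F[0];print('yaw',np.degrees(np.arctan2(v[1],v[0]))-90)
c=F.mean(0)
for n,px in(('rwall out/in',[[202,115],[210,115]]),('div',[[346,115],[355,115],[344,240]]),('lwall',[[507,115],[516,115]])):
    for z in(.06,):
        W=ray(d,px,z)[:,:2]*1000-c; print(n,z,(W@ux).round(1),(W@uy).round(1))
# floor corners
W=ray(d,[[222,130],[320,130],[360,130]],.015)[:,:2]*1000-c; print((W@ux).round(1),(W@uy).round(1))
t=get_obs()['tool_pos'][:2]*1000-c; print('tcp',t@ux,t@uy)
cv2.imwrite('pics/c2.png',cv2.resize(d['image'][70:270,170:560],(800,410),interpolation=cv2.INTER_CUBIC)[:,:,::-1])
```

```text
front [[511.2   2.7]
 [412.8 255.7]] 271.4980534399622 [461.96911376 129.23579247]
yaw 21.257344282566606
rwall out/in 0.06 [19.1 19.1] [-127.6 -121.1]
div 0.06 [ 19.3  19.2 127.6] [-12.   -4.7  -7.2]
lwall 0.06 [17.3 17.1] [121.9 129.8]
[33.2 33.3 33.2] [-120.3  -26.8   11.5]
tcp 101.52306092025246 -65.01532090782715
```

View pics/c2.png

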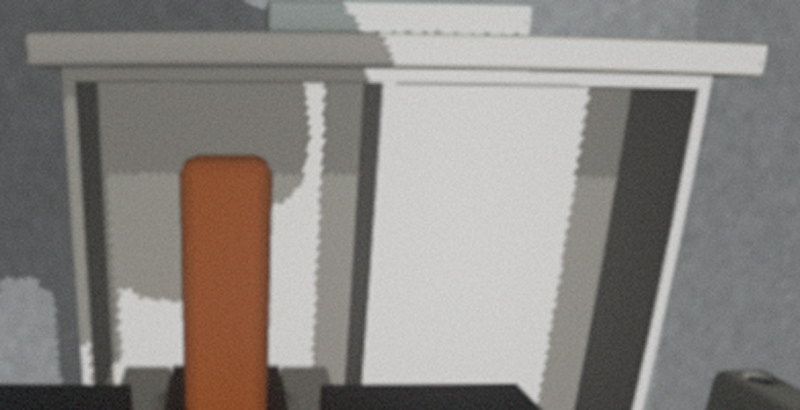

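Call:
jog_arm:
  commands:
    - [3.5, -9, 0, 0]
    - [3.5, -9, 0, 0]
    - [0, 0, -30, 0]
    - [0, 0, -35, 0]
    - [0, 0, -30, 0]
    - [0, 0, -20, 0]
    - [0, 0, -12, 0]
    - [0, 0, -7, 0]
    - [0, 0, -4, 0]
    - [0, 0, 0, 0]

```text
clock: 5.3
tool_pos: [0.5874, 0.0877, 0.0203]
orientation: [-180.0, -0.0, -158.6]
force: [0.3, 0.6, 0.2]
opening: 0.0219
```

Call:
jog_arm:
  commands:
    - [0, 0, 0, 0]
    - [0, 0, 0, 0]
    - [0, 0, 0, 0]
    - [0, 0, 0, 0]
    - [0, 0, 25, 0]
    - [0, 0, 30, 0]
    - [0, 0, 35, 0]
    - [0, 0, 35, 0]
    - [0, 0, 20, 0]
    - [0, 0, 0, 0]
  fingers: 28

```text
clock: 6.13
tool_pos: [0.59, 0.0891, 0.1719]
orientation: [-180.0, 0.6, -158.5]
force: [1.2, 0.4, -0.1]
opening: 0.0279
```

Run:
```python
from m import *
o=get_obs(); print(o['clock'],o['tool_pos'],o['orientation'],o['opening'],o['force'])
d=snap('wrist','w3')
for q in obj(d,(3,120,70),(15,255,255),.03,(0,0,560,420)): print(q)
```

```text
6.1333 [0.58998744 0.089103   0.17187441] [-179.97384118    0.55034679 -158.5009366 ] 0.02787601553175557 [ 1.20655484  0.43874658 -0.12392763]
([279.6, 168.1], 1688, [563.6, 78.4], 82.3, 20.2, 21.5)
([279.3, 235.3], 230, [627.8, 103.7], 36.3, 7.5, 21.2)
([55.9, 280.7], 169, [772.0, -112.4], 21.7, 18.2, 112.8)
([64.1, 317.3], 83, [823.3, -95.2], 16.2, 13.0, 113.4)
([316.8, 339.1], 147, [736.5, 194.5], 21.5, 12.0, 24.2)
```

View pics/w3.png

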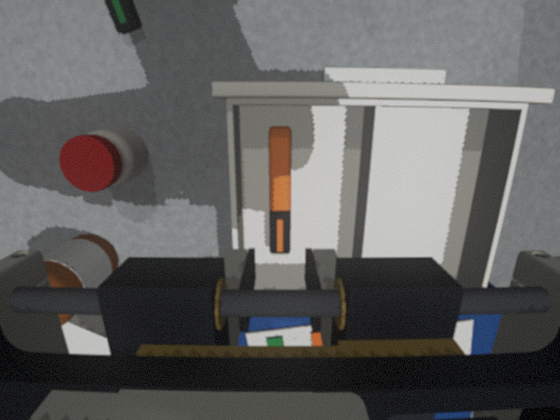

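The orange pen lies flat along the right wall side, body at (280,168), at drawer y = -84 mm. I'll nudge it to the wall with closed fingers so the green pen has room.

Call:
jog_arm:
  commands:
    - [-5, 12.5, 0, 0]
    - [-5, 12.5, 0, 0]
    - [-5, 12.5, -20, 0]
    - [0, 0, -30, 0]
    - [0, 0, -30, 0]
    - [0, 0, -25, 0]
    - [0, 0, -18, 0]
    - [0, 0, -12, 0]
    - [0, 0, -6, 0]
    - [0, 0, -2, 0]
  fingers: 0

```text
clock: 7.02
tool_pos: [0.5707, 0.1259, 0.0207]
orientation: [-180.0, -0.2, -158.5]
force: [-0.7, -0.1, -0.2]
opening: 0.0004
```

Call:
jog_arm:
  commands:
    - [1, -3, 0, 0]
    - [2, -5, 0, 0]
    - [2, -5, 0, 0]
    - [2, -5, 0, 0]
    - [2, -5, 0, 0]
    - [2, -4, 0, 0]
    - [1, -2, 0, 0]
    - [0, 0, 0, 0]
    - [-1, 3, 10, 0]
    - [0, 0, 25, 0]

```text
clock: 7.85
tool_pos: [0.5808, 0.0991, 0.0553]
orientation: [-180.0, -0.4, -158.6]
force: [-0.6, -0.2, -0.6]
opening: 0.0007
```

Call:
jog_arm:
  commands:
    - [0, 0, 38, 0]
    - [0, 0, 38, 0]
    - [0, 0, 30, 0]
    - [-8, -38, 10, 2.2]
    - [-8, -40, 0, 2.2]
    - [-8, -40, 0, 2.2]
    - [-8, -40, 0, 2.2]
    - [-10, -37, 0, 2.2]
    - [-15, -20, 0, 2.2]
    - [-18, -10, 0, 2.2]
  fingers: 60

```text
clock: 8.68
tool_pos: [0.5076, -0.1274, 0.1741]
orientation: [-180.0, 0.0, -143.2]
force: [0.1, 0.1, 0.1]
opening: 0.0585
```

Run:
```python
from m import *
o=get_obs(); print(o['clock'],o['tool_pos'],o['orientation'],o['opening'],o['force'])
d=snap('top','t3');d=snap('wrist','w4')
c=cv2.resize(load('t3')['image'][100:300,100:350],(750,600),interpolation=cv2.INTER_CUBIC)[:,:,::-1]
cv2.imwrite('pics/c3.png',c)
```

```text
8.6833 [ 0.50756716 -0.12742229  0.17414573] [-1.79973731e+02  2.16796274e-03 -1.43155513e+02] 0.058461391227392995 [0.06320937 0.05399424 0.12243812]
```

View pics/c3.png

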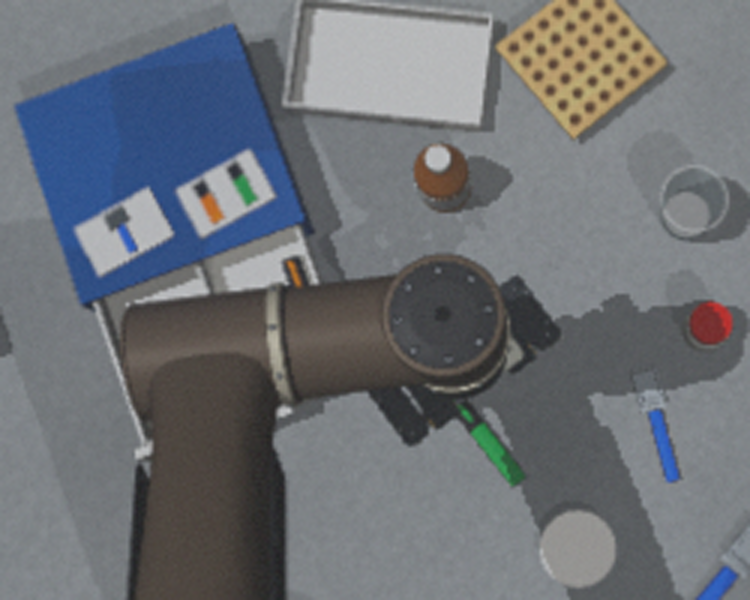

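View pics/w4.png

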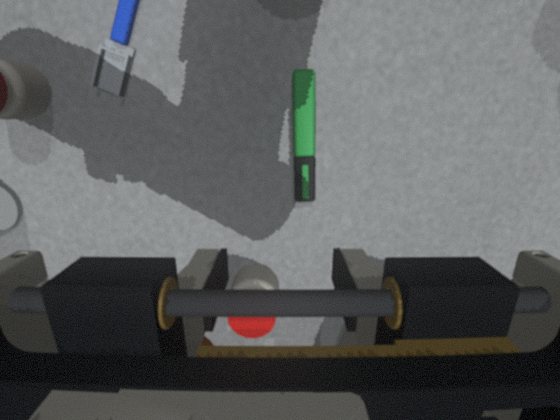

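The orange cap is against the right wall, at crop (295,275). The green pen is at wrist (305,135), nearly aligned with the tool.

Run:
```python
from m import *
d=load('w4')
P=ray(d,[[304.5,70],[305,200]],.014)[:,:2]*1000;v=P[1]-P[0];print(P,np.linalg.norm(v),np.degrees(np.arctan2(v[1],v[0])),P.mean(0),P.mean(0)-get_obs()['tool_pos'][:2]*1000)
for q in obj(d,(50,120,30),(80,255,255),.014,(200,40,400,220)): print(q)
```

```text
[[ 390.59875357 -182.52075803]
 [ 491.89931565 -102.210873  ]] 129.2728955042218 38.40696388517678 [ 441.24903461 -142.36581552] [-64.47303483 -15.69837803]
([303.9, 114.8], 1535, [423.2, -157.5], 82.3, 20.0, 37.6)
([304.8, 172.8], 85, [471.0, -119.4], 21.3, 5.2, 38.4)
```

Call:
jog_arm:
  commands:
    - [-20, -5, -15, 0.8]
    - [-25, -5, -25, 0.8]
    - [-20, -5, -27, 0]
    - [0, 0, -30, 0]
    - [0, 0, -28, 0]
    - [0, 0, -20, 0]
    - [0, 0, -13, 0]
    - [0, 0, -7, 0]
    - [0, 0, -3, 0]
    - [0, 0, 0, 0]

```text
clock: 9.62
tool_pos: [0.4435, -0.14, 0.0056]
orientation: [180.0, -0.0, -141.5]
force: [0.0, 0.1, 0.4]
opening: 0.0595
```

Call:
jog_arm:
  commands:
    - [0, 0, 0, 0]
    - [0, 0, 0, 0]
    - [0, 0, 0, 0]
    - [0, 0, 0, 0]
    - [0, 0, 0, 0]
    - [0, 0, 0, 0]
    - [0, 0, 0, 0]
    - [0, 0, 0, 0]
    - [0, 0, 0, 0]
    - [0, 0, 0, 0]
  fingers: 0

```text
clock: 10.45
tool_pos: [0.4433, -0.1403, 0.0058]
orientation: [-180.0, 0.0, -141.5]
force: [-1.2, 0.7, 5.6]
opening: 0.0215
```

Call:
jog_arm:
  commands:
    - [0, 0, 25, 0]
    - [0, 0, 40, 0]
    - [0, 0, 40, 0]
    - [16, 33, 7, -2.2]
    - [16, 33, 7, -2.2]
    - [16, 33, 7, -2.2]
    - [16, 33, 7, -2.2]
    - [16, 33, 7, -2.2]
    - [16, 33, 7, -2.2]
    - [16, 33, 7, -2.2]

```text
clock: 11.28
tool_pos: [0.5554, 0.0924, 0.1597]
orientation: [180.0, -0.0, -157.1]
force: [1.6, -1.0, -0.7]
opening: 0.0216
```

Call:
jog_arm:
  commands:
    - [12, 23, 0, -1.7]
    - [6, 10, 0, 0]
    - [0, 0, 0, 0]
    - [0, 0, 0, 0]
    - [0, 0, 0, 0]
    - [0, 0, 0, 0]
    - [0, 0, -15, 0]
    - [0, 0, -20, 0]
    - [0, 0, -20, 0]
    - [0, 0, -10, 0]

```text
clock: 12.12
tool_pos: [0.5717, 0.1222, 0.0927]
orientation: [180.0, -0.1, -158.7]
force: [0.6, 0.2, -1.3]
opening: 0.0219
```

Run:
```python
from m import *
o=get_obs(); print(o['clock'],o['tool_pos'],o['orientation'],o['opening'],o['force'])
d=snap('wrist','w5')
```

```text
12.1167 [0.57170964 0.1222009  0.0926787 ] [ 1.79991333e+02 -1.34210141e-01 -1.58736787e+02] 0.021881666328494306 [ 0.57431962  0.21321373 -1.2574905 ]
```

View pics/w5.png

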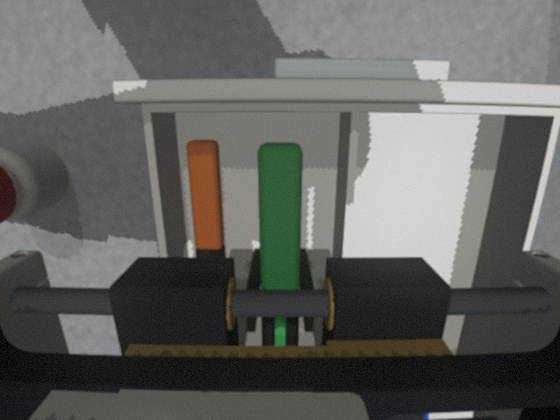

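Run:
```python
from m import *
d=load('w5');c=np.array([462,129.2])
a=np.radians(21.4);ux=np.array([np.cos(a),np.sin(a)]);uy=np.array([-ux[1],ux[0]])
for px,z in(([[189,160],[218,160],[222,230],[197,230]],.029),([[155,130],[352,130]],.06)):
    W=ray(d,px,z)[:,:2]*1000-c;print((W@ux).round(1),(W@uy).round(1))
W=get_obs()['tool_pos'][:2]*1000-c;print(W@ux,W@uy)
```

```text
[ 48.1  48.3 102.2 102.2] [-111.9  -90.9  -91.1 -110.5]
[25.3 26. ] [-122.1   -2.5]
98.98077354922714 -46.49337841877848
```

Call:
jog_arm:
  commands:
    - [0, 0, -15, 0]
    - [0, 0, -20, 0]
    - [0, 0, -17, 0]
    - [0, 0, -11, 0]
    - [0, 0, -6, 0]
    - [0, 0, -3, 0]
    - [0, 0, -1.5, 0]
    - [0, 0, 0, 0]
    - [0, 0, 0, 0]
    - [0, 0, 0, 0]

```text
clock: 13.0
tool_pos: [0.5736, 0.1239, 0.0219]
orientation: [180.0, 0.1, -158.6]
force: [0.1, 0.5, -0.1]
opening: 0.0214
```

Call:
jog_arm:
  commands:
    - [0, 0, 0, 0]
    - [0, 0, 0, 0]
    - [0, 0, 0, 0]
    - [0, 0, 0, 0]
    - [0, 0, 25, 0]
    - [0, 0, 30, 0]
    - [0, 0, 40, 0]
    - [0, 0, 40, 0]
    - [0, 0, 20, 0]
    - [0, 0, 0, 0]
  fingers: 29

```text
clock: 13.83
tool_pos: [0.576, 0.1247, 0.1823]
orientation: [180.0, 0.5, -158.6]
force: [0.6, 0.3, -1.0]
opening: 0.0291
```

Run:
```python
from m import *
o=get_obs(); print(o['clock'],o['tool_pos'],o['orientation'],o['opening'],o['force'])
d=snap('wrist','w6')
```

```text
13.8333 [0.57595912 0.12472856 0.1822806 ] [ 179.99255231    0.54515126 -158.60756628] 0.02910889544534802 [ 0.62037152  0.30820885 -1.00335855]
```

View pics/w6.png

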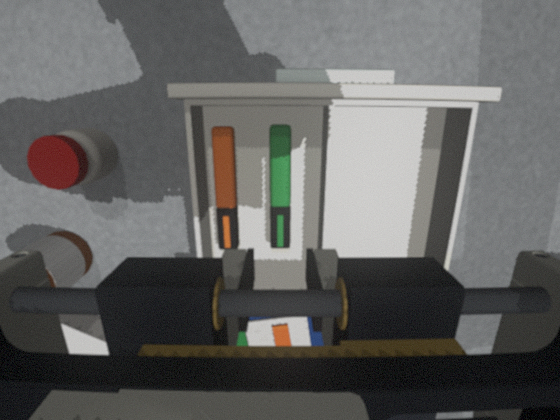

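Both pens lie flat in the right-hand pens compartment, orange at (226,185) and green at (281,185). Now the scoop.

Call:
jog_arm:
  commands:
    - [-9, -30, 0, -0.7]
    - [-10, -39, 0, -0.7]
    - [-10, -39, 0, -0.7]
    - [-10, -39, 0, -0.7]
    - [-10, -39, 0, -0.7]
    - [-10, -39, 0, -0.7]
    - [-10, -39, 0, -0.7]
    - [-10, -39, 0, -0.7]
    - [-10, -39, 0, -0.4]
    - [-10, -39, 0, -0.4]
  fingers: 55

```text
clock: 14.72
tool_pos: [0.4727, -0.2588, 0.1751]
orientation: [179.9, -0.1, -165.1]
force: [1.3, -0.6, -0.7]
opening: 0.0552
```

Run:
```python
from m import *
o=get_obs(); print(o['clock'],o['tool_pos'],o['orientation'],o['opening'],o['force'])
d=snap('wrist','w7')
for q in obj(d,(108,140,50),(122,255,255),.011,(0,0,560,420)): print(q)
```

```text
14.7167 [ 0.47265392 -0.2588153   0.17509179] [ 1.79949729e+02 -7.24895252e-02 -1.65066958e+02] 0.05524227545727928 [ 1.34408304 -0.56295854 -0.71205438]
([199.1, 134.0], 1216, [434.4, -354.5], 85.6, 15.2, 15.2)
```

View pics/w7.png

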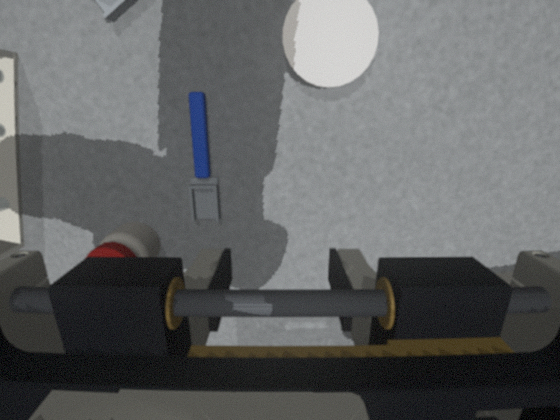

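Call:
jog_arm:
  commands:
    - [-5, -24, -25, 0]
    - [-5, -24, -28, 0]
    - [-5, -24, -28, 0]
    - [-5, -20, -25, 0]
    - [0, 0, -27, 0]
    - [0, 0, -20, 0]
    - [0, 0, -11, 0]
    - [0, 0, -6, 0]
    - [0, 0, -3, 0]
    - [0, 0, 0, 0]

```text
clock: 15.6
tool_pos: [0.4544, -0.3491, 0.0031]
orientation: [180.0, -0.0, -165.0]
force: [0.2, -0.3, -0.1]
opening: 0.0553
```

Run:
```python
from m import *
o=get_obs(); print(o['clock'],o['tool_pos'],o['orientation'],o['opening'],o['force'])
```

```text
15.6 [ 0.45439043 -0.34910324  0.00305518] [ 1.79997550e+02 -1.16068525e-02 -1.65020540e+02] 0.05529912930434933 [ 0.24312333 -0.28346938 -0.09234867]
```

Call:
jog_arm:
  commands:
    - [0, 0, 0, 0]
    - [0, 0, 0, 0]
    - [0, 0, 0, 0]
    - [0, 0, 0, 0]
    - [0, 0, 0, 0]
    - [0, 0, 0, 0]
    - [0, 0, 0, 0]
    - [0, 0, 0, 0]
    - [0, 0, 0, 0]
    - [0, 0, 0, 0]
  fingers: 0

```text
clock: 16.43
tool_pos: [0.4542, -0.3493, 0.0033]
orientation: [-180.0, 0.0, -165.1]
force: [0.8, 1.9, 3.8]
opening: 0.0155
```

Call:
jog_arm:
  commands:
    - [0, 0, 25, 0]
    - [0, 0, 40, 0]
    - [0, 0, 40, 0]
    - [5, 39, 8, 0.8]
    - [5, 39, 8, 0.8]
    - [5, 39, 8, 0.8]
    - [5, 39, 8, 0.8]
    - [5, 39, 8, 0.8]
    - [5, 39, 8, 0.8]
    - [5, 39, 8, 0.8]

```text
clock: 17.27
tool_pos: [0.4887, -0.0745, 0.1644]
orientation: [180.0, 0.0, -159.4]
force: [1.3, -0.1, -0.7]
opening: 0.0155
```

Call:
jog_arm:
  commands:
    - [6, 39, 0, 0.5]
    - [6, 39, 0, 0.4]
    - [6, 39, 0, 0]
    - [6, 39, 0, 0]
    - [6, 39, 0, 0]
    - [6, 39, 0, 0]
    - [4, 28, 0, 0]
    - [4, 28, 0, 0]
    - [1, 11, 0, 0]
    - [0, 0, 0, 0]

```text
clock: 18.1
tool_pos: [0.5342, 0.227, 0.1633]
orientation: [-180.0, -0.0, -158.4]
force: [0.4, -0.9, -0.4]
opening: 0.0157
```

Run:
```python
from m import *
o=get_obs(); print(o['clock'],o['tool_pos'],o['orientation'],o['opening'],o['force'])
d=snap('wrist','w8')
```

```text
18.1 [0.53418085 0.22695445 0.16327749] [-1.79991340e+02 -3.79468296e-02 -1.58425434e+02] 0.01567960280690406 [ 0.43800583 -0.87818456 -0.44118074]
```

View pics/w8.png

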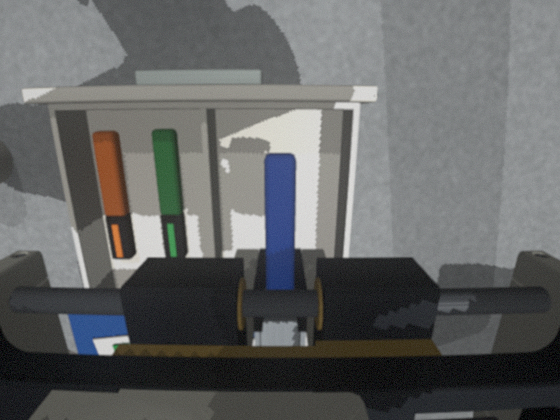

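The scoop is held centred over the left compartment, handle at (280,215), with both pens still lying flat.

Call:
jog_arm:
  commands:
    - [0, 0, -20, 0]
    - [0, 0, -35, 0]
    - [0, 0, -35, 0]
    - [0, 0, -25, 0]
    - [0, 0, -14, 0]
    - [0, 0, -8, 0]
    - [0, 0, -5, 0]
    - [0, 0, -2, 0]
    - [0, 0, 0, 0]
    - [0, 0, 0, 0]

```text
clock: 18.98
tool_pos: [0.5348, 0.2249, 0.0211]
orientation: [180.0, 0.1, -158.6]
force: [0.5, 0.2, -0.6]
opening: 0.0156
```

Call:
jog_arm:
  commands:
    - [0, 0, 0, 0]
    - [0, 0, 0, 0]
    - [0, 0, 0, 0]
    - [0, 0, 0, 0]
    - [0, 0, 25, 0]
    - [0, 0, 30, 0]
    - [0, 0, 40, 0]
    - [0, 0, 40, 0]
    - [0, 0, 20, 0]
    - [0, 0, 0, 0]
  fingers: 35

```text
clock: 19.82
tool_pos: [0.5367, 0.2263, 0.1813]
orientation: [179.9, 0.5, -158.5]
force: [-0.1, 1.2, -0.0]
opening: 0.0352
```

Run:
```python
from m import *
o=get_obs(); print(o['clock'],o['tool_pos'],o['orientation'],o['opening'],o['force'])
d=snap('wrist','w9')
```

```text
19.8167 [0.53670047 0.226308   0.1813204 ] [ 179.88782714    0.54087707 -158.50208801] 0.03516070789522714 [-0.13351087  1.20666052 -0.03023906]
```

View pics/w9.png

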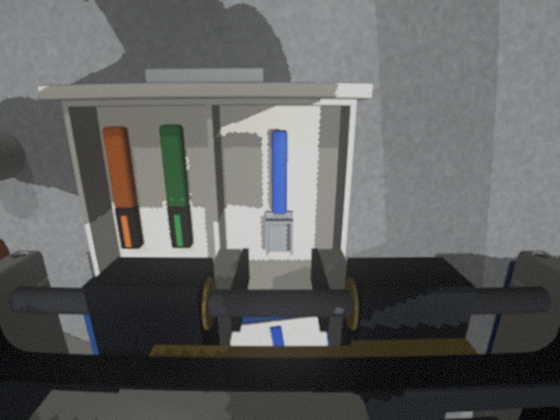

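The scoop lies flat in the left compartment, at (279,190), and both pens are flat. Next I'll close the fingers and come round to the front's lip.

Call:
jog_arm:
  commands:
    - [-20, -19, 0, 0]
    - [-25, -24, 0, 0]
    - [-25, -24, 0, 0]
    - [-25, -24, 0, 0]
    - [-16, -15, 0, 0]
    - [-8, -8, -10, 0]
    - [0, 0, -20, 0]
    - [0, 0, -25, 0]
    - [0, 0, -25, 0]
    - [0, 0, -20, 0]
  fingers: 0

```text
clock: 20.7
tool_pos: [0.414, 0.1099, 0.0731]
orientation: [-180.0, -0.1, -158.6]
force: [0.9, 1.2, -0.7]
opening: 0.0001
```

Call:
jog_arm:
  commands:
    - [0, 0, -17, 0]
    - [0, 0, -12, 0]
    - [0, 0, -7, 0]
    - [0, 0, -3, 0]
    - [0, 0, 0, 0]
    - [0, 0, 0, 0]
    - [5, 2, 0, 0]
    - [5, 2, 0, 0]
    - [5, 2, 0, 0]
    - [5, 2, 0, 0]

```text
clock: 21.53
tool_pos: [0.4362, 0.1192, 0.0365]
orientation: [180.0, 0.1, -158.6]
force: [0.2, -0.1, 0.1]
opening: 0.0005
```

Run:
```python
from m import *
o=get_obs(); print(o['clock'],o['tool_pos'],o['orientation'],o['opening'],o['force'])
c=np.array([462,129.2]);a=np.radians(21.4);ux=np.array([np.cos(a),np.sin(a)]);uy=np.array([-ux[1],ux[0]])
W=o['tool_pos'][:2]*1000-c;print(W@ux,W@uy)
d=snap('scene','s4')
cv2.imwrite('pics/c4.png',cv2.resize(d['image'][130:310,300:520],(733,600),interpolation=cv2.INTER_CUBIC)[:,:,::-1])
```

```text
21.5333 [0.43618616 0.11923048 0.03652171] [ 1.79982045e+02  6.73452689e-02 -1.58551607e+02] 0.000471511857988493 [ 0.1947322  -0.14338756  0.08621677]
-27.671776597807966 0.13669311775457355
```

View pics/c4.png

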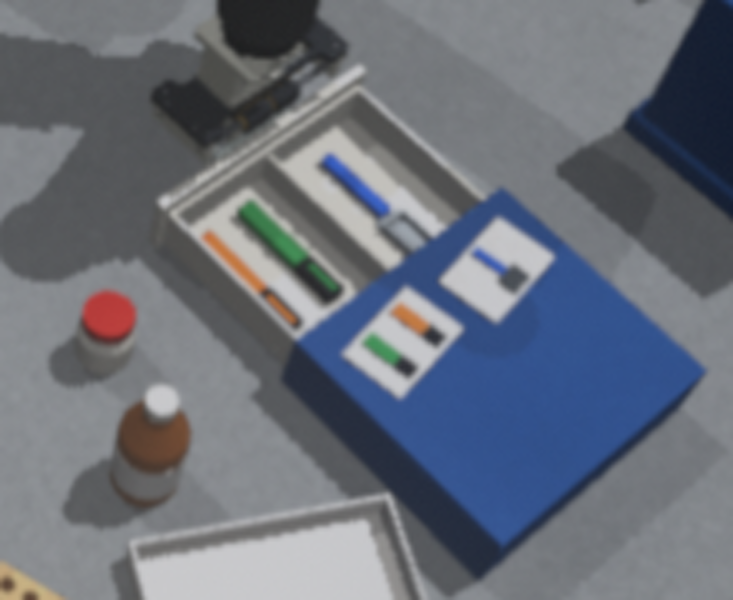

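Call:
jog_arm:
  commands:
    - [3, 1.2, 0, 0]
    - [4, 1.6, 0, 0]
    - [6, 2.4, 0, 0]
    - [8, 3.1, 0, 0]
    - [9, 3.5, 0, 0]
    - [9, 3.5, 0, 0]
    - [9, 3.5, 0, 0]
    - [9, 3.5, 0, 0]
    - [9, 3.5, 0, 0]
    - [9, 3.5, 0, 0]

```text
clock: 22.42
tool_pos: [0.5111, 0.1483, 0.0359]
orientation: [-180.0, -0.0, -158.6]
force: [-0.9, -1.9, -0.3]
opening: 0.0005
```

Call:
jog_arm:
  commands:
    - [9, 3.5, 0, 0]
    - [9, 3.5, 0, 0]
    - [9, 3.5, 0, 0]
    - [9, 3.5, 0, 0]
    - [9, 3.5, 0, 0]
    - [8, 3.1, 0, 0]
    - [6, 2.4, 0, 0]
    - [4, 1.6, 0, 0]
    - [3, 1.2, 0, 0]
    - [0, 0, 0, 0]

```text
clock: 23.25
tool_pos: [0.577, 0.1743, 0.0362]
orientation: [180.0, 0.1, -158.5]
force: [-0.6, 0.2, -0.5]
opening: 0.0005
```

Run:
```python
from m import *
o=get_obs(); print(o['clock'],o['tool_pos'],o['orientation'],o['opening'],o['force'])
c=np.array([462,129.2]);a=np.radians(21.4);ux=np.array([np.cos(a),np.sin(a)]);uy=np.array([-ux[1],ux[0]])
W=o['tool_pos'][:2]*1000-c;print(W@ux,W@uy)
d=snap('scene','s5')
cv2.imwrite('pics/c5.png',cv2.resize(d['image'][130:310,300:520],(733,600),interpolation=cv2.INTER_CUBIC)[:,:,::-1])
```

```text
23.25 [0.57697343 0.17425169 0.03619822] [ 1.79993080e+02  5.70313962e-02 -1.58548227e+02] 0.00045310369552760204 [-0.59156981  0.21242841 -0.46123382]
123.48500084434862 -0.005496630186296744
```

View pics/c5.png

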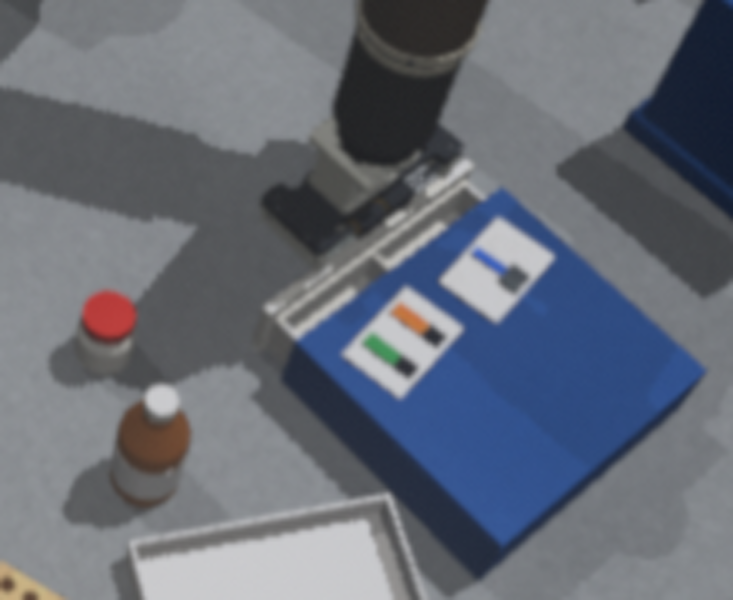

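Call:
jog_arm:
  commands:
    - [1.9, 0.7, 0, 0]
    - [1.9, 0.7, 0, 0]
    - [1.9, 0.7, 0, 0]
    - [1.9, 0.8, 0, 0]
    - [1.9, 0.7, 0, 0]
    - [1.9, 0.7, 0, 0]
    - [1.9, 0.7, 0, 0]
    - [1.9, 0.8, 0, 0]
    - [1.9, 0.7, 0, 0]
    - [1.9, 0.8, 0, 0]

```text
clock: 24.13
tool_pos: [0.5945, 0.1807, 0.0359]
orientation: [-180.0, -0.1, -158.6]
force: [-8.8, -2.1, 4.9]
opening: 0.0005
```

Call:
jog_arm:
  commands:
    - [0.7, 0.3, 0, 0]
    - [0.7, 0.3, 0, 0]
    - [0.7, 0.3, 0, 0]
    - [0.7, 0.3, 0, 0]
    - [0.7, 0.2, 0, 0]
    - [0.7, 0.3, 0, 0]
    - [0.7, 0.3, 0, 0]
    - [0.7, 0.3, 0, 0]
    - [0.7, 0.2, 0, 0]
    - [0.7, 0.3, 0, 0]

```text
clock: 24.97
tool_pos: [0.5989, 0.1822, 0.0354]
orientation: [-180.0, -0.4, -158.6]
force: [-9.7, -2.6, 6.0]
opening: 0.0008
```

Run:
```python
from m import *
o=get_obs(); print(o['clock'],o['tool_pos'],o['orientation'],o['opening'],o['force'])
c=np.array([462,129.2]);a=np.radians(21.4);ux=np.array([np.cos(a),np.sin(a)]);uy=np.array([-ux[1],ux[0]])
W=o['tool_pos'][:2]*1000-c;print(W@ux,W@uy)
d=snap('scene','s6')
cv2.imwrite('pics/c6.png',cv2.resize(d['image'][130:310,300:520],(733,600),interpolation=cv2.INTER_CUBIC)[:,:,::-1])
```

```text
24.9667 [0.59894173 0.18220632 0.03536025] [-179.97247862   -0.37608052 -158.6083222 ] 0.0007667159300487795 [-9.66683106 -2.61318407  5.95751174]
146.84117032903245 -0.6150182418596397
```

View pics/c6.png

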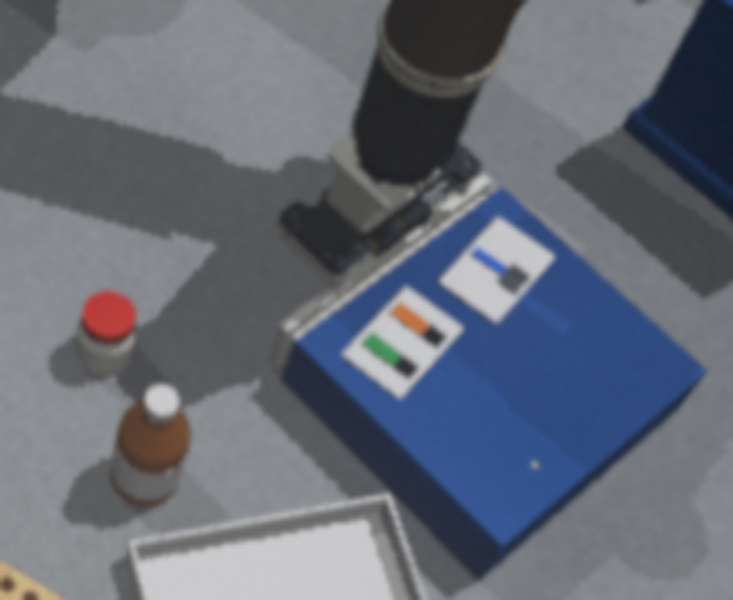

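Still about 10 N, so the drawer is in the catch zone. I'll continue gently.

Call:
jog_arm:
  commands:
    - [0.7, 0.3, 0, 0]
    - [0.7, 0.3, 0, 0]
    - [0.7, 0.3, 0, 0]
    - [0.7, 0.3, 0, 0]
    - [0.7, 0.3, 0, 0]
    - [0.7, 0.3, 0, 0]
    - [0.7, 0.3, 0, 0]
    - [0.7, 0.3, 0, 0]
    - [0, 0, 0, 0]
    - [0, 0, 0, 0]

```text
clock: 25.85
tool_pos: [0.6083, 0.1866, 0.0363]
orientation: [180.0, 0.1, -158.5]
force: [-0.4, 0.5, -0.2]
opening: 0.0002
```

Call:
jog_arm:
  commands:
    - [0.5, 0.2, 0, 0]
    - [0.5, 0.2, 0, 0]
    - [0.5, 0.2, 0, 0]
    - [0.5, 0.2, 0, 0]
    - [0.5, 0.2, 0, 0]
    - [0.5, 0.2, 0, 0]
    - [0.5, 0.2, 0, 0]
    - [0, 0, 0, 0]
    - [0, 0, 0, 0]
    - [0, 0, 0, 0]

```text
clock: 26.68
tool_pos: [0.6084, 0.1864, 0.0357]
orientation: [-180.0, -0.3, -158.6]
force: [-12.0, -1.9, 8.0]
opening: 0.0004
```

Run:
```python
from m import *
o=get_obs(); print(o['clock'],o['tool_pos'],o['orientation'],o['opening'],o['force'])
c=np.array([462,129.2]);a=np.radians(21.4);ux=np.array([np.cos(a),np.sin(a)]);uy=np.array([-ux[1],ux[0]])
W=o['tool_pos'][:2]*1000-c;print(W@ux,W@uy)
d=snap('scene','s7')
cv2.imwrite('pics/c7.png',cv2.resize(d['image'][130:310,300:520],(733,600),interpolation=cv2.INTER_CUBIC)[:,:,::-1])
```

```text
26.6833 [0.60838701 0.18642867 0.03568892] [-179.98638744   -0.31129702 -158.59084517] 0.00042927400593485715 [-12.01450024  -1.85807979   8.00422513]
157.17588998966886 -0.13013210563827635
```

View pics/c7.png

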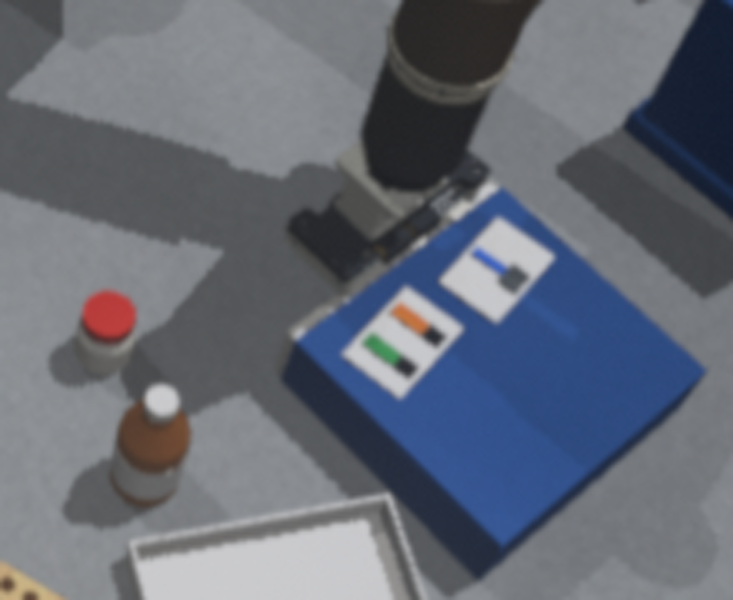

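After the catch, the force fell to zero. The next push moved the tool 0.1 mm with the force at 12 N, so it met a hard stop and the drawer is seated. Backing off and checking.

Call:
jog_arm:
  commands:
    - [-3, -1.2, 0, 0]
    - [-5, -2, 0, 0]
    - [-12, -5, 0, 0]
    - [-20, -8, 0, 0]
    - [-25, -10, 0, 0]
    - [-25, -10, 15, 0]
    - [-15, -10, 30, 0]
    - [0, -25, 35, 0]
    - [0, -35, 30, 0]
    - [0, -35, 15, 0]

```text
clock: 27.57
tool_pos: [0.508, 0.051, 0.1612]
orientation: [-180.0, 0.4, -158.4]
force: [1.5, 0.0, 0.4]
opening: -0.0001
```

Call:
jog_arm:
  commands:
    - [0, -35, 0, 0]
    - [0, -35, 0, 0]
    - [0, -35, 0, 0]
    - [0, -35, 0, 0]
    - [0, -25, 0, 0]
    - [0, -10, 0, 0]
    - [0, 0, 0, 0]
    - [0, 0, 0, 0]
    - [0, 0, 0, 0]
    - [0, 0, 0, 0]

```text
clock: 28.4
tool_pos: [0.5065, -0.1234, 0.1572]
orientation: [-180.0, 0.0, -158.5]
force: [0.7, 0.9, 0.6]
opening: 0.0002
```

Run:
```python
from m import *
o=get_obs(); print(o['clock'],o['tool_pos'],o['force'])
s=snap('scene','s8');d=snap('top','t8')
cv2.imwrite('pics/c8.png',cv2.resize(s['image'][130:310,300:520],(733,600),interpolation=cv2.INTER_CUBIC)[:,:,::-1])
for n in('top0','t8','scene0','s8'):
    x=load(n)
    for q in obj(x,(0,150,90),(4,255,255),.07,(0,0,560,420)): print(n,q[:4])
```

```text
28.4 [ 0.50650743 -0.12338564  0.15717498] [0.70814804 0.85362724 0.64829093]
top0 ([244.0, 195.9], 141, [610.6, -79.8], 42.4)
top0 ([336.6, 207.2], 143, [574.8, -402.1], 45.5)
t8 ([337.3, 207.0], 120, [574.8, -403.8], 42.1)
scene0 ([332.3, 224.3], 145, [616.3, -81.8], 42.9)
scene0 ([226.5, 240.3], 159, [580.4, -404.9], 44.8)
s8 ([332.3, 224.4], 144, [616.3, -81.8], 42.9)
s8 ([226.0, 240.6], 154, [581.7, -406.9], 42.4)
```

View pics/c8.png

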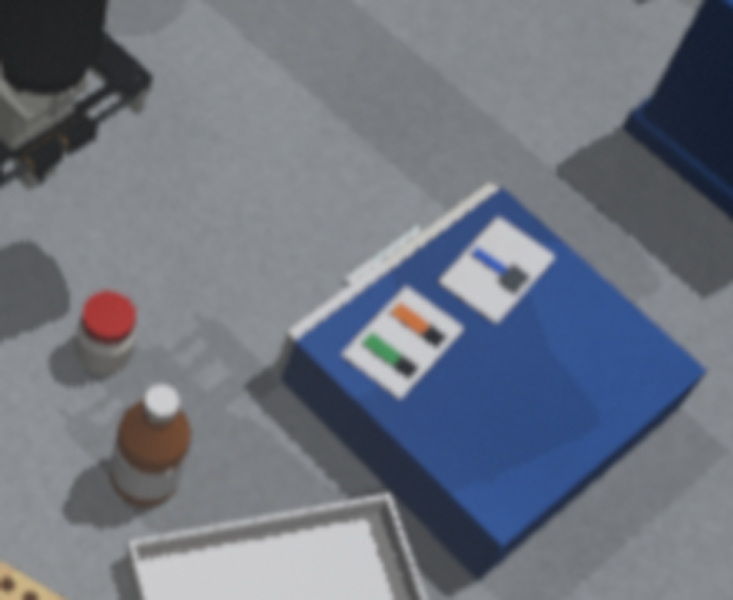

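View pics/t8.png

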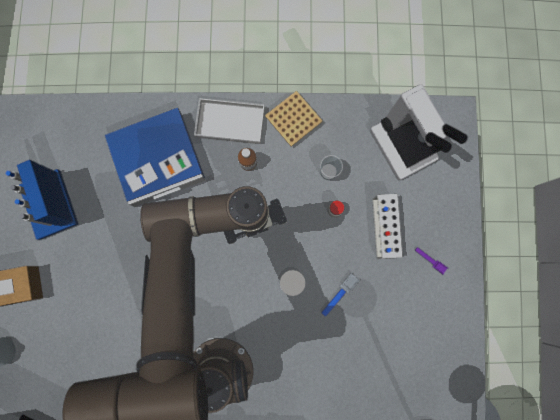

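View pics/s8.png

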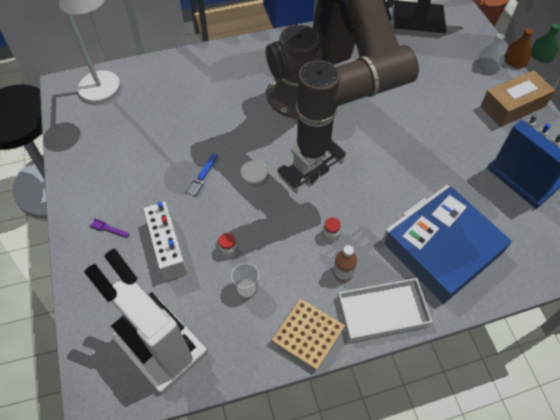

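The drawer front is flush (crop 290–495, 185–340), the bystanders are where they stood, and the gripper is clear of everything. Handing in.

```bash
python3 -c "
from plant import close_job; print(close_job())"
```

```text
the job is handed in; nothing more can be done
None
```

I put the orange and green pens in the right-hand (pens) compartment and the small blue scoop in the left-hand (scoop) compartment. I then pushed the drawer home and handed the job in at about 28 s. The purple scoop and the larger blue one were left alone.

- **Items:** wrist pictures showed both pens and the scoop lying flat before the drawer was closed. The orange pen was nudged about 17 mm towards the wall to make room for the green one. I could not see inside the drawer once it was shut.
- **Drawer:** the push force was about 10 N through the catch, then dropped to zero. The next push stopped hard at 12 N with no further movement. After I backed off, the pictures showed the front flush with the unit.
- **Bystanders:** the pots, bottle, beaker and dish stand where they were in the final pictures. `pot_a` read about 2 mm off in both cameras, probably because its mask changed with the arm's shadow. `pot_b` was hidden in the last top view, but the scene view showed no shift.
- **Forces:** the highest I read was about 15 N.
- **Disagreement:** the fixed cameras differed by about 5 mm, so I used the wrist camera for the final grasp and placing positions.

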